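# Close up the parcel row and lock the divider

## Robot

A 6-joint arm with a two-finger parallel gripper is mounted at the origin on the work surface. World frame = base frame: x ahead of the robot, y to its left, z up, the work surface at z = 0. Lengths are in m, angles in rad, forces in N, time in s.
With the tool pointing down it reaches from about 0.375 to 0.9 m from the base axis. Payload 3.1 kg.
Tool frame: the origin (TCP) lies between the finger pads; the fingertips stand 17 mm ahead of it and the grasp point (between the pads) lies 2 mm behind it; z points along the fingers, y is the direction in which the jaws open and shut (so a half turn about z gives the same grasp; the last joint's range is limited). The gripper opens to 85 mm and grips with 20 to 120 N. Pads are 22 mm wide; open, the fingers measure 114 mm over their backs; the gripper's body (76 mm by 85 mm) begins 54 mm behind the grasp point. The pads swing forward as they close: fully open they stand 13 mm farther back than shut.
Start: joints at [1.02, 0.527, 1.433, -0, 1.181, -0.178], TCP at [0.228, 0.582, 0.248] pointing down, gripper open.
Joint ranges: [-3.08, 3.08], [-0.75, 2.2], [0.22, 2.44], [-1.43, 4.57], [0, 2.65], [-2.85, 2.85]. Speed limits (rad/s): [2.79, 2.79, 3.14, 3.14, 3.14, 3.14].

## Interface

Orientations are given as a unit quaternion [w, x, y, z].
In Python, from bench import r, imaging gives the robot as it stands.
- The arm moves only by the tool jog_arm, never from a script. Its arguments are lists of equal length, an entry for each row: "dp": the shift along the world's x, y, z in mm, a list of three; "angular": the turn, a rotation vector about the world's x, y, z in degrees, a list of three. In form: {"dp": [[tx, ty, tz], ...], "angular": [[wx, wy, wz], ...]}. A call has 1 to 12 rows; each row is the pose to reach, as a shift and turn from the pose commanded when the call began; what a row does not reach only later rows make up. A row lasts 1/12 s, in which the tool goes at most 41.7 mm and 7.16 degrees, less where a joint would pass 70% of its speed; a pose out of reach is approached as far as the arm can. A call with a gripper value outside its range is refused whole. "grip" is the closure, from 0 (fully open) to 1 (shut), set as the call begins (left out, the last holds). The fingers move at their own pace and stop on an object; "grip_force" is the grip in N (left out, the last holds). Time passes only in rows, so rows that repeat a pose let the fingers close. It gives the time, the measured TCP pose, the force and the opening at its end, in the units of the state.
- r.state(): the state, without advancing time (a new reading comes with each control period).
- imaging.get_image(name): name is "scene" or "top" or "wrist"; returns the picture (400x640x3 uint8, blue, green, red); there is no depth.
- imaging.camera_info(name): a dict with "fovy" (degrees; the focal length in pixels is half the picture's height over the tangent of half this angle, whatever the lens; pixels are square), "cx", "cy" (the principal point, pixels), "camera_from_world" (4x4, takes a point from world to camera coordinates). Camera axes: x right, y up, looking along -z (the intrinsics and any distortion apply to the point x, -y, -z); pixel columns grow to the right and rows downward; lengths in m; the calibration is good to about 2 mm. A picture is of the moment at which its call begins: read the wrist's pose just before it. camera_info takes no time and is no camera call; for the wrist camera it gives the pose at the moment of the call.
- r.hand_in(): hands the job in, once; it reports no verdict.
The state is a dict: "clock": time; "joint_positions": joint angles; "joint_velocities": joint speeds; "joint_efforts": joint torques, N m; "tcp_pos": TCP position; "tcp_rot": TCP orientation; "contact_force": force on the tool from outside, world axes, zero at the start; "moment": the same for the moment, N m; "grip_width": finger opening in m.
Only numpy, scipy, OpenCV 4.12 (cv2) and the standard library are available. Lean on these libraries where they do the work, as an engineer would, in place of code of your own. Each camera call takes 0.05 s, during which the arm holds its last target. There are 200 camera calls.

## Task

The cartons in the parcel rack are standing loose. Loosen the T-handle clamp of the sliding divider, slide the divider up until the three cartons stand upright and close together, snug against the end plate, then turn the clamp tight again and let go. Leave the other things on the counter alone.

Things in the scene. Friction and masses are not known exactly. Their poses are not given: they have to be found in the camera images.
- rack: Grey steel parcel rack, fixed to the counter, 300 mm deep (its x), 470 mm long (its y). Origin: centre of its underside. Floor, on which cartons stand, at z = 10 mm. Fixed upright end plate at the +y end, inner face at y = 210 mm, top 141 mm up. An aluminium guide rail runs along y at x = -120 mm (the robot's side), 30 mm wide, top at z = 40 mm. Back lip at x = 145 mm, 34 mm high.
- divider (a joint): Slide (m) of the divider along the rail, 0 to 0.200, growing toward the end plate (rack +y). The clear gap between divider and end plate is 330 mm minus this value. Freed, it needs about 2 N, and up to 5 N more to push the cartons along; clamped tight it holds 50 N or more. It stays where it is left.
- divider_face (a point): Middle of the pushing face (+y side) of the divider's upright grey blade, 4 mm thick, from rack x = -20 to 130 mm, top 134 mm above the counter. A low web (59 mm high) joins it to an aluminium saddle (64 mm in x, 60 mm in y, top 54 mm above the counter) that rides the rail. Axes: those of the rack.
- clamp_knob (a joint): Angle (rad) of the clamp knob on top of the saddle: 0 = tight, against its stop; grows as it is loosened, anticlockwise seen from above, to 2.4. The clamp grips the rail below about 0.7 and is quite free above that. It turns with 0.2 N m, rising to 0.3 N m in the last part of tightening, and stays where it is left.
- knob_grip (a point): Centre of the clamp knob's black T-bar, on its vertical turning axis, 79 mm above the counter. Bar: 56 mm long (point x), 16 mm thick (point y), 66 to 92 mm above the counter, on a 16 mm hub. Axes turn with the knob; at joint 0 they are the rack's. It stands mid-saddle, in line with the blade and 100 mm in front of blade and cartons, so the divider can be slid by holding the bar.
- carton_thick: Closed cardboard carton standing in the rack between divider and end plate, 60 mm thick (its y), 150 mm deep (its x), 125 mm high, 140 to 280 g. Origin: centre of its underside. Slides on the rack floor. The three stand in any order; together they are 143 mm thick.
- carton_thin: Closed cardboard carton standing in the rack between divider and end plate, 35 mm thick (its y), 150 mm deep (its x), 140 mm high, 84 to 168 g. Origin: centre of its underside. Slides on the rack floor. The three stand in any order; together they are 143 mm thick.
- carton_low: Closed cardboard carton standing in the rack between divider and end plate, 48 mm thick (its y), 150 mm deep (its x), 110 mm high, 105 to 210 g. Origin: centre of its underside. Slides on the rack floor. The three stand in any order; together they are 143 mm thick.
- tape_dispenser: Desk tape dispenser, black, 170 x 64 x 115 mm; origin at the centre of its underside. Not part of the job.
- parcel_scale: Flat grey parcel scale with a steel platter, 210 x 180 x 39 mm; origin at the centre of its underside. Not part of the job.
- parcel: Carton lying on the counter, 160 x 120 x 70 mm; origin at the centre of its underside. Not part of the job.

How it is judged:
By the outcome, as a careful person would: the job done as asked, in the order asked, and still so for the second after the job is handed in, with the robot touching nothing.
It also fails if it takes over 38 s, if anything falls off the work surface, if the arm or the gripper's body presses on something with over 40 N, if the wrist force passes 120 N, or if a joint passes its speed limit or range.

## Working session

There is one attempt and no reset: what is moved stays moved. The work goes in short steps, Python scripts to look and compute and a tool call to move; the robot and the scene stay as the last step left them, time stands still between calls to the robot, and variables do not carry over. Pictures are saved under pics/ and viewed, about 8 in all and at most 12, crops included, and the job is handed in when it is done.

Besides the shell and the picture viewer there is one more tool, called after "Emit:" in YAML: its name, and indented under it one key for each argument. jog_arm: Moves the arm, as the interface text tells. Its arguments: {"type":"object","properties":{"dp":{"type":"array"},"angular":{"type":"array"},"grip":{"type":"number"},"grip_force":{"type":"number"}},"required":["dp","angular"]}

```bash
mkdir -p pics
python3 - <<'E'
from bench import r, imaging
import cv2,numpy as np
np.set_printoptions(precision=4,suppress=True)
for n in("scene","top"):
    im=imaging.get_image(n); cv2.imwrite(f"pics/{n}0.png",im)
    print(n,imaging.camera_info(n))
print(imaging.camera_info("wrist")); s=r.state(); print(s)
E
```

```text
scene {'fovy': 53.02949333164688, 'cx': 324.2838630517673, 'cy': 196.42498798248317, 'camera_from_world': array([[ 0.6149,  0.7886, -0.0083, -0.3297],
       [-0.6366,  0.5024,  0.5851,  0.3035],
       [ 0.4656, -0.3545,  0.8109, -1.4311],
       [ 0.    ,  0.    ,  0.    ,  1.    ]])}
top {'fovy': 45.151141177616594, 'cx': 324.19330060090834, 'cy': 199.01312775822436, 'camera_from_world': array([[-0.0252, -0.9996, -0.011 ,  0.0245],
       [ 0.9979, -0.0258,  0.0598, -0.528 ],
       [-0.06  , -0.0094,  0.9982, -1.6191],
       [ 0.    ,  0.    ,  0.    ,  1.    ]])}
{'fovy': 67.47327343764914, 'cx': 317.3603111972313, 'cy': 197.04973699578204, 'camera_from_world': array([[ 0.3645,  0.9312, -0.0029, -0.6235],
       [-0.8923,  0.3484, -0.287 ,  0.0376],
       [-0.2662,  0.1072,  0.9579, -0.3801],
       [ 0.    ,  0.    ,  0.    ,  1.    ]])}
{'clock': 0.1, 'joint_positions': array([ 1.0195,  0.5283,  1.4338, -0.    ,  1.1814, -0.1785]), 'joint_velocities': array([ 0.0004, -0.0036, -0.0028,  0.0008,  0.0013, -0.0001]), 'joint_efforts': array([ -0.0004, -44.3304, -17.8584,  -0.0003,   0.0039,   0.    ]), 'tcp_pos': array([0.2273, 0.5816, 0.2475]), 'tcp_rot': array([-0.0003,  0.1853,  0.9827, -0.0009]), 'contact_force': array([ 0.0658,  0.1516, -0.0307]), 'moment': array([0.0133, 0.0262, 0.0133]), 'grip_width': 0.0854620410122203}
```

View pics/scene0.png

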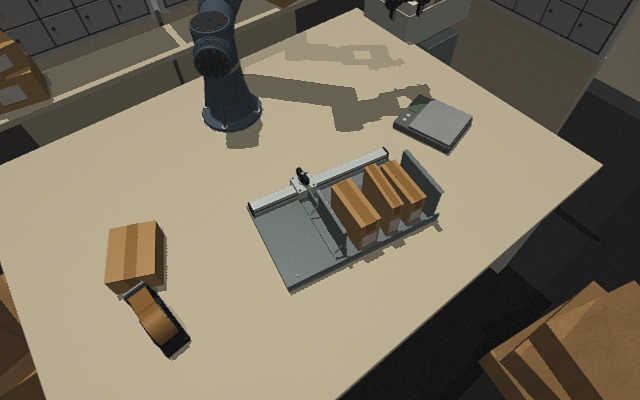

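View pics/top0.png

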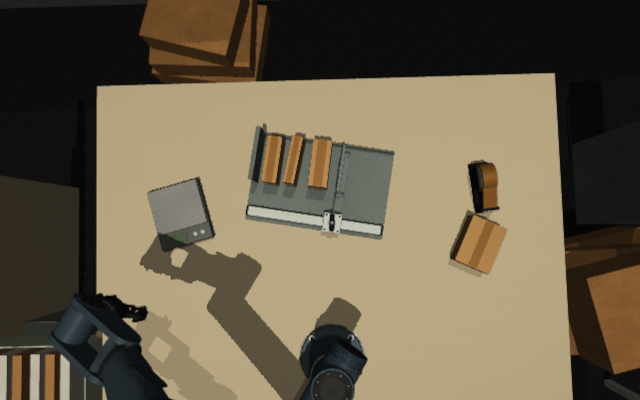

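The scene view shows the rack with its rail on the robot's side and the knob near (303,177). The three cartons stand loose toward the end plate. In the top view the knob is near (331,222) and the rail runs from (247,212) to (382,230), with +y to the left.

```bash
cat > h.py <<'E'
import numpy as np, cv2
def ray(ci,u,v,z):
    f=200/np.tan(np.radians(ci["fovy"])/2); T=ci["camera_from_world"]; R=T[:3,:3]
    d=R.T@np.array([(u-ci["cx"])/f,-(v-ci["cy"])/f,-1]); c=-R.T@T[:3,3]
    return c+d*(z-c[2])/d[2]
def proj(ci,p):
    f=200/np.tan(np.radians(ci["fovy"])/2); q=ci["camera_from_world"]@np.append(p,1)
    return np.array([ci["cx"]-f*q[0]/q[2],ci["cy"]+f*q[1]/q[2]])
E
python3 - <<'E'
from bench import r, imaging
import cv2,numpy as np
from h import *
np.set_printoptions(precision=4,suppress=True)
ci=imaging.camera_info("top"); im=cv2.imread("pics/top0.png")
hsv=cv2.cvtColor(im,cv2.COLOR_BGR2HSV)
m=((hsv[...,1]<50)&(hsv[...,2]>150)).astype(np.uint8); m[:190]=0;m[245:]=0;m[:,:238]=0;m[:,395:]=0
pts=cv2.findNonZero(m); rc=cv2.minAreaRect(pts); print(rc)
P=np.array([ray(ci,u,v,.04) for u,v in cv2.boxPoints(rc)]); print(P)
# line fit
q=np.array([ray(ci,u,v,.04)[:2] for u,v in pts[:,0]],np.float32)
print(cv2.fitLine(q,cv2.DIST_HUBER,0,.01,.01).ravel())
print("knob",ray(ci,331,222,.079))
c=im[110:250,230:410]; cv2.imwrite("pics/c1.png",cv2.resize(c,None,fx=4.2,fy=4.2,interpolation=cv2.INTER_CUBIC))
E
```

```text
((314.0462646484375, 220.19940185546875), (133.6582794189453, 18.931119918823242), 8.746162414550781)
[[ 0.4654  0.2722  0.04  ]
 [ 0.5279  0.2616  0.04  ]
 [ 0.4486 -0.1786  0.04  ]
 [ 0.3867 -0.167   0.04  ]]
[0.1754 0.9845 0.4564 0.0428]
knob [ 0.4491 -0.0099  0.079 ]
```

View pics/c1.png

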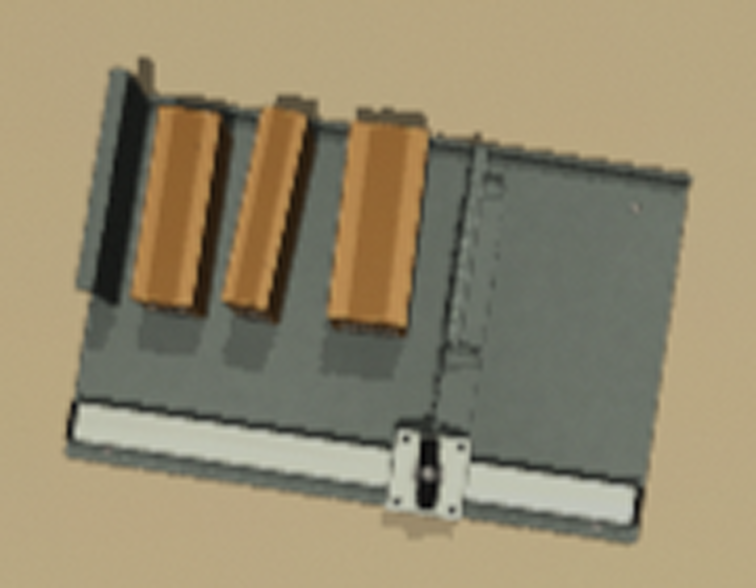

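The crop shows the T-bar nearly along rack x, so the clamp is close to tight. The knob centre is at crop (428,472), which is world ≈ (0.447, -0.012), and the rack is turned ≈ -10° in yaw. I estimate the divider slide at about 62 mm, so about 125 mm remain. Next I move above the knob.

Emit:
jog_arm:
  dp:
    - [150,-400,-40]
    - [150,-400,-40]
    - [150,-400,-40]
    - [150,-400,-40]
    - [150,-400,-40]
    - [150,-400,-40]
    - [150,-400,-40]
    - [150,-400,-40]
    - [150,-400,-40]
    - [150,-400,-40]
    - [150,-400,-40]
    - [150,-400,-40]
  angular:
    - [0,0,11.3]
    - [0,0,11.3]
    - [0,0,11.3]
    - [0,0,11.3]
    - [0,0,11.3]
    - [0,0,11.3]
    - [0,0,11.3]
    - [0,0,11.3]
    - [0,0,11.3]
    - [0,0,11.3]
    - [0,0,11.3]
    - [0,0,11.3]
  grip: 0

```text
clock: 1.1
tcp_pos: [0.3787, 0.1793, 0.208]
tcp_rot: [-0.0, 0.091, 0.996, -0.0]
contact_force: [0.0, 0.0, -0.4]
grip_width: 0.0855
```

Emit:
jog_arm:
  dp:
    - [68,-192,-28]
    - [68,-192,-28]
    - [68,-192,-28]
    - [68,-192,-28]
    - [68,-192,-28]
    - [68,-192,-28]
    - [68,-192,-28]
    - [68,-192,-28]
  angular:
    - [0,0,0]
    - [0,0,0]
    - [0,0,0]
    - [0,0,0]
    - [0,0,0]
    - [0,0,0]
    - [0,0,0]
    - [0,0,0]

```text
clock: 1.77
tcp_pos: [0.4448, -0.0089, 0.18]
tcp_rot: [-0.001, 0.088, 0.996, 0.0]
contact_force: [-1.1, 0.6, -0.3]
grip_width: 0.0855
```

Run:
```python
from bench import r, imaging
from h import *
np.set_printoptions(precision=4,suppress=True)
s=r.state(); ci=imaging.camera_info("wrist"); im=imaging.get_image("wrist"); cv2.imwrite("pics/w1.png",im)
print(s["clock"],s["tcp_pos"],s["joint_positions"]); print(proj(ci,s["tcp_pos"]),proj(ci,[s["tcp_pos"][0],s["tcp_pos"][1],.092]))
import pickle; pickle.dump(ci,open("w1.pkl","wb"))
```

```text
1.7667 [ 0.4448 -0.0089  0.18  ] [-0.2724  0.4033  1.9409  0.0007  0.7994 -1.6682]
[317.8424 268.3551] [317.7238 208.3501]
```

View pics/w1.png

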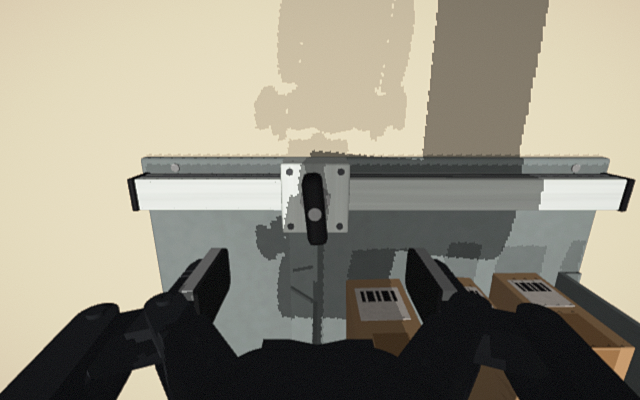

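The wrist view shows the black bar from about (312,175) to (317,243), with the hub highlight at (315,214) and the saddle bolts around it. I'll cast these to planes at their heights.

Run:
```python
from h import *
import pickle
np.set_printoptions(precision=4,suppress=True)
ci=pickle.load(open("w1.pkl","rb")); im=cv2.imread("pics/w1.png")
g=im.max(2); m=np.zeros_like(g); m[165:248,298:332]=(g[165:248,298:332]<45)
m=cv2.morphologyEx(m,cv2.MORPH_OPEN,np.ones((7,7)))
n,l,st,c=cv2.connectedComponentsWithStats(m); i=1+st[1:,4].argmax(); print(st[i],c[i])
ys,xs=np.nonzero(l==i)
q=np.array([ray(ci,u,v,.088)[:2] for u,v in zip(xs,ys)],np.float32)
a=cv2.minAreaRect(q*1000); print("bar",a); L=cv2.fitLine(q,cv2.DIST_L2,0,.01,.01).ravel(); print(L,np.degrees(np.arctan2(L[1],L[0])))
B=[ray(ci,u,v,.054) for u,v in[(290,172),(341,171),(291,226),(341,226)]]; print(np.mean(B,0))
print("hub",ray(ci,315,214,.092))
e=[ray(ci,u,v,.04) for u,v in[(136,210),(622,210)]];d=e[1]-e[0]; print(e,"rail yaw",np.degrees(np.arctan2(d[1],d[0])))
```

```text
[302 173  23  36 703] [312.6999 191.1238]
bar ((431.8616638183594, -10.451014518737793), (15.732569694519043, 28.310476303100586), 84.6136474609375)
[ 0.9973 -0.0736  0.432  -0.0104] -4.223343
[ 0.4491 -0.0114  0.054 ]
hub [ 0.4488 -0.0117  0.092 ]
[array([ 0.4339, -0.1801,  0.04  ]), array([0.5136, 0.2687, 0.04  ])] rail yaw 79.93703765387355
```

Knob is at ≈ (0.449, -0.0115) and the bar is at ≈ +5° (0.09 rad). I align to it and descend.

Emit:
jog_arm:
  dp:
    - [4,-3,-20]
    - [4,-3,-40]
    - [4,-3,-60]
    - [4,-3,-80]
    - [4,-3,-95]
    - [4,-3,-101]
    - [4,-3,-101]
    - [4,-3,-101]
  angular:
    - [0,0,5]
    - [0,0,5]
    - [0,0,5]
    - [0,0,5]
    - [0,0,5]
    - [0,0,5]
    - [0,0,5]
    - [0,0,5]

```text
clock: 2.48
tcp_pos: [0.4494, -0.0118, 0.0796]
tcp_rot: [-0.0, 0.043, 0.999, 0.0]
contact_force: [-0.6, 0.5, 1.2]
grip_width: 0.0856
```

Emit:
jog_arm:
  dp:
    - [0,0,0]
    - [0,0,0]
    - [0,0,0]
    - [0,0,0]
    - [0,0,0]
    - [0,0,0]
    - [0,0,0]
    - [0,0,0]
    - [0,0,0]
    - [0,0,0]
  angular:
    - [0,0,0]
    - [0,0,0]
    - [0,0,0]
    - [0,0,0]
    - [0,0,0]
    - [0,0,0]
    - [0,0,0]
    - [0,0,0]
    - [0,0,0]
    - [0,0,0]
  grip: 1
  grip_force: 50

```text
clock: 3.32
tcp_pos: [0.4498, -0.0121, 0.0799]
tcp_rot: [0.0, 0.044, 0.999, 0.0]
contact_force: [1.3, 6.4, 5.7]
grip_width: 0.0153
```

Run:
```python
from bench import r, imaging
from h import *
np.set_printoptions(precision=4,suppress=True)
s=r.state()
for k in("clock","tcp_pos","tcp_rot","contact_force","moment","grip_width","joint_positions"):print(k,s[k])
cv2.imwrite("pics/w2.png",imaging.get_image("wrist"))
```

```text
clock 3.3167
tcp_pos [ 0.4498 -0.0121  0.0799]
tcp_rot [0.0005 0.0443 0.999  0.0005]
contact_force [1.2896 6.3526 5.7098]
moment [ 0.91  -0.13   0.136]
grip_width 0.015271466480830703
joint_positions [-0.2769  0.6117  2.0035  0.0023  0.5257 -1.7611]
```

View pics/w2.png

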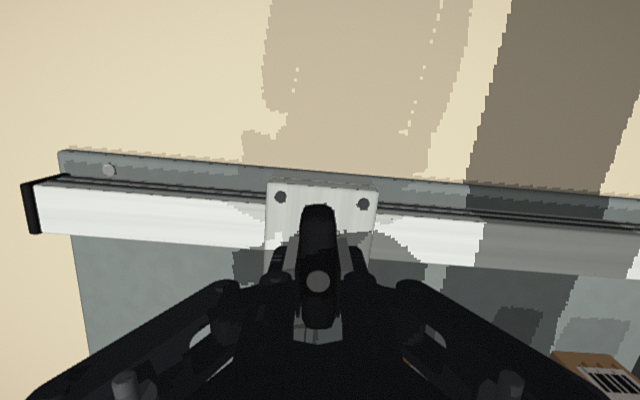

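The pads hold the bar centred, with 15 mm opening. Now I loosen.

Emit:
jog_arm:
  dp:
    - [0,0,0]
    - [0,0,0]
    - [0,0,0]
    - [0,0,0]
    - [0,0,0]
    - [0,0,0]
    - [0,0,0]
    - [0,0,0]
    - [0,0,0]
    - [0,0,0]
    - [0,0,0]
    - [0,0,0]
  angular:
    - [0,0,5]
    - [0,0,10]
    - [0,0,15]
    - [0,0,20]
    - [0,0,25]
    - [0,0,30]
    - [0,0,35]
    - [0,0,40]
    - [0,0,45]
    - [0,0,50]
    - [0,0,54]
    - [0,0,54]

```text
clock: 4.37
tcp_pos: [0.4491, -0.0126, 0.0798]
tcp_rot: [-0.0, -0.415, 0.91, 0.0]
contact_force: [-1.5, 1.9, 4.7]
grip_width: 0.0151
```

```bash
cat > st.py <<'E'
from bench import r
import numpy as np
np.set_printoptions(precision=4,suppress=True)
s=r.state()
for k in("clock","tcp_pos","contact_force","moment","grip_width","joint_positions"):print(k,s[k])
q=s["tcp_rot"];R=__import__("scipy.spatial.transform",fromlist=["Rotation"]).Rotation.from_quat(np.roll(q,-1)).as_matrix()
print("jaw yaw-79.9 (knob deg)",np.degrees(np.arctan2(R[1,1],R[0,1]))-79.9)
u=np.array([.175,.985]);print("along rack y from knob start mm",1000*(s["tcp_pos"][:2]-[.4498,-.0121])@u,"Fy",s["contact_force"][:2]@u)
E
python3 st.py
python3 - <<'E'
from bench import imaging
import cv2
cv2.imwrite("pics/w3.png",imaging.get_image("wrist"))
E
```

```text
clock 4.3667
tcp_pos [ 0.4491 -0.0126  0.0798]
contact_force [-1.5458  1.8946  4.6956]
moment [0.2552 0.085  0.1766]
grip_width 0.015136734885420184
joint_positions [-0.2779  0.6117  2.0042  0.0008  0.5263 -2.7055]
jaw yaw-79.9 (knob deg) 59.15420699859473
along rack y from knob start mm -0.5695926557062513 Fy 1.595628481237233
```

View pics/w3.png

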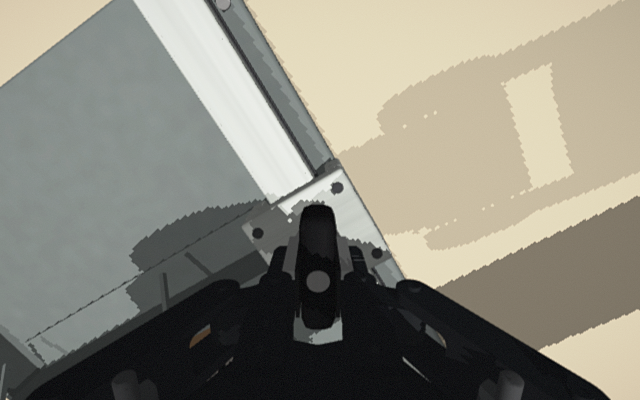

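The bar turned with the gripper to ≈ 59° (1.03 rad), so it's free. Now I slide along rack +y.

Emit:
jog_arm:
  dp:
    - [0.9,4.9,0]
    - [1.7,9.9,0]
    - [2.6,14.8,0]
    - [3.5,19.7,0]
    - [4.4,24.6,0]
    - [5.3,29.6,0]
    - [6.1,34.5,0]
    - [7.0,39.4,0]
    - [7.9,44.3,0]
    - [8.8,49.3,0]
    - [9.6,54.2,0]
    - [10.5,59.1,0]
  angular:
    - [0,0,0]
    - [0,0,0]
    - [0,0,0]
    - [0,0,0]
    - [0,0,0]
    - [0,0,0]
    - [0,0,0]
    - [0,0,0]
    - [0,0,0]
    - [0,0,0]
    - [0,0,0]
    - [0,0,0]

```text
clock: 5.42
tcp_pos: [0.4595, 0.0458, 0.0798]
tcp_rot: [-0.001, -0.415, 0.91, -0.0]
contact_force: [-1.8, -3.4, 4.5]
grip_width: 0.0151
```

```bash
python3 st.py
```

```text
clock 5.4167
tcp_pos [0.4595 0.0458 0.0798]
contact_force [-1.7634 -3.4483  4.4568]
moment [-0.4883  0.2478  0.1336]
grip_width 0.015139698676748171
joint_positions [-0.1427  0.6191  1.9727 -0.002   0.5506 -2.5673]
jaw yaw-79.9 (knob deg) 59.11390391810593
along rack y from knob start mm 58.7542825292736 Fy -3.705198391348681
```

Emit:
jog_arm:
  dp:
    - [0.8,4.4,0]
    - [1.6,8.8,0]
    - [2.4,13.2,0]
    - [3.1,17.6,0]
    - [3.9,22.0,0]
    - [4.7,26.4,0]
    - [5.5,30.8,0]
    - [6.2,35.2,0]
    - [7.0,39.4,0]
    - [7.9,44.3,0]
    - [8.4,47.3,0]
    - [8.8,49.3,0]
  angular:
    - [0,0,0]
    - [0,0,0]
    - [0,0,0]
    - [0,0,0]
    - [0,0,0]
    - [0,0,0]
    - [0,0,0]
    - [0,0,0]
    - [0,0,0]
    - [0,0,0]
    - [0,0,0]
    - [0,0,0]

```text
clock: 6.42
tcp_pos: [0.4683, 0.0949, 0.0798]
tcp_rot: [-0.001, -0.415, 0.91, -0.0]
contact_force: [-2.6, -4.5, 4.6]
grip_width: 0.015
```

```bash
python3 st.py;  python3 - <<'E'
from bench import imaging
import cv2
im=imaging.get_image("top");cv2.imwrite("pics/t2.png",cv2.resize(im[110:250,230:410],None,fx=4.2,fy=4.2,interpolation=cv2.INTER_CUBIC))
E
```

```text
clock 6.4167
tcp_pos [0.4683 0.0949 0.0798]
contact_force [-2.5744 -4.5075  4.6428]
moment [-0.8014  0.2416  0.0991]
grip_width 0.01503686121657626
joint_positions [-0.0336  0.629   1.9327 -0.0025  0.581  -2.4582]
jaw yaw-79.9 (knob deg) 59.14120579878599
along rack y from knob start mm 108.6444735262278 Fy -4.890424072764446
```

View pics/t2.png

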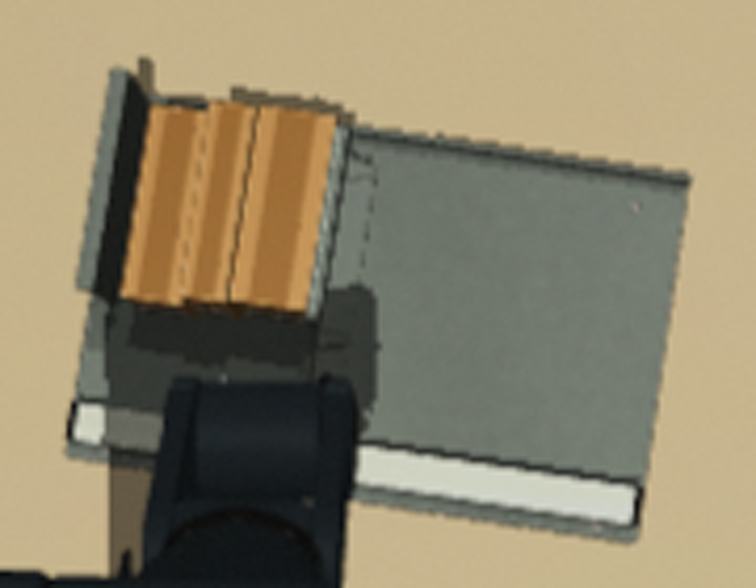

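The cartons are together, with only a small gap left to the end plate. I go on in small steps, watching the force.

Emit:
jog_arm:
  dp:
    - [0.3,1.5,0]
    - [0.5,3,0]
    - [0.8,4.5,0]
    - [1.1,6,0]
    - [1.3,7.5,0]
    - [1.6,9,0]
    - [1.6,9,0]
  angular:
    - [0,0,0]
    - [0,0,0]
    - [0,0,0]
    - [0,0,0]
    - [0,0,0]
    - [0,0,0]
    - [0,0,0]

```text
clock: 7.05
tcp_pos: [0.4699, 0.1039, 0.0798]
tcp_rot: [-0.001, -0.415, 0.91, -0.0]
contact_force: [-2.2, -2.8, 5.7]
grip_width: 0.0152
```

Emit:
jog_arm:
  dp:
    - [0.2,1,0]
    - [0.3,2,0]
    - [0.5,3,0]
    - [0.5,3,0]
  angular:
    - [0,0,0]
    - [0,0,0]
    - [0,0,0]
    - [0,0,0]

```text
clock: 7.38
tcp_pos: [0.4704, 0.1067, 0.0798]
tcp_rot: [-0.001, -0.415, 0.91, -0.0]
contact_force: [-1.6, -3.4, 4.8]
grip_width: 0.0153
```

Emit:
jog_arm:
  dp:
    - [0.2,1,0]
    - [0.3,2,0]
    - [0.3,2,0]
  angular:
    - [0,0,0]
    - [0,0,0]
    - [0,0,0]

```text
clock: 7.63
tcp_pos: [0.4707, 0.1087, 0.0798]
tcp_rot: [-0.001, -0.415, 0.91, -0.0]
contact_force: [-2.1, -3.7, 5.1]
grip_width: 0.0152
```

Emit:
jog_arm:
  dp:
    - [0.2,1,0]
    - [0.3,1.5,0]
    - [0.3,1.5,0]
  angular:
    - [0,0,0]
    - [0,0,0]
    - [0,0,0]

```text
clock: 7.88
tcp_pos: [0.471, 0.1102, 0.0798]
tcp_rot: [-0.001, -0.415, 0.91, -0.0]
contact_force: [-2.1, -3.7, 5.5]
grip_width: 0.0154
```

Emit:
jog_arm:
  dp:
    - [0.1,0.5,0]
    - [0.2,1,0]
    - [0.2,1,0]
  angular:
    - [0,0,0]
    - [0,0,0]
    - [0,0,0]

```text
clock: 8.13
tcp_pos: [0.4712, 0.1111, 0.0798]
tcp_rot: [-0.001, -0.415, 0.91, -0.0]
contact_force: [-1.1, -4.0, 5.1]
grip_width: 0.0152
```

Emit:
jog_arm:
  dp:
    - [0.1,0.5,0]
    - [0.2,1,0]
    - [0.2,1,0]
  angular:
    - [0,0,0]
    - [0,0,0]
    - [0,0,0]

```text
clock: 8.38
tcp_pos: [0.4713, 0.1121, 0.0798]
tcp_rot: [-0.001, -0.415, 0.91, -0.0]
contact_force: [-2.2, -3.6, 5.0]
grip_width: 0.0154
```

Emit:
jog_arm:
  dp:
    - [0.1,0.5,0]
    - [0.2,1,0]
    - [0.2,1,0]
  angular:
    - [0,0,0]
    - [0,0,0]
    - [0,0,0]

```text
clock: 8.63
tcp_pos: [0.4714, 0.1124, 0.0798]
tcp_rot: [-0.001, -0.415, 0.91, -0.001]
contact_force: [-2.1, -7.2, 5.7]
grip_width: 0.0149
```

Contact: the force rises and the motion lags. One more small nudge, then a check.

Emit:
jog_arm:
  dp:
    - [0.1,0.5,0]
    - [0.2,1,0]
    - [0.2,1,0]
    - [0.2,1,0]
  angular:
    - [0,0,0]
    - [0,0,0]
    - [0,0,0]
    - [0,0,0]

```text
clock: 8.97
tcp_pos: [0.4715, 0.1125, 0.0798]
tcp_rot: [-0.002, -0.415, 0.91, -0.001]
contact_force: [-2.4, -12.0, 6.7]
grip_width: 0.0148
```

```bash
python3 st.py;  python3 - <<'E'
from bench import imaging
import cv2
im=imaging.get_image("top");im2=imaging.get_image("scene")
a=cv2.resize(im[115:215,235:365],None,fx=4,fy=4,interpolation=cv2.INTER_CUBIC); b=cv2.resize(im2[140:270,300:450],(461,400),interpolation=cv2.INTER_CUBIC)
import numpy as np
cv2.imwrite("pics/t3.png",cv2.resize(np.hstack([a,b]),None,fx=.8,fy=.8))
E
```

```text
clock 8.9667
tcp_pos [0.4715 0.1125 0.0798]
contact_force [ -2.4191 -11.9841   6.6544]
moment [-1.958   0.2716  0.0856]
grip_width 0.01479146762515687
joint_positions [ 0.0054  0.6338  1.9143 -0.0066  0.5959 -2.4168]
jaw yaw-79.9 (knob deg) 59.19319180359943
along rack y from knob start mm 126.52305527869797 Fy -12.227726694311647
```

View pics/t3.png

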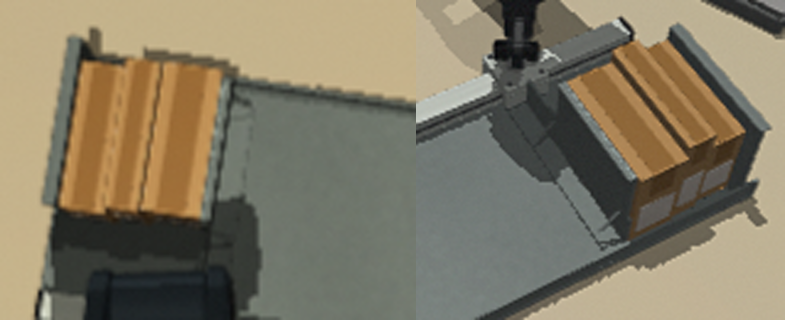

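All three are packed upright against the end plate. Now I turn the clamp back to its stop.

Emit:
jog_arm:
  dp:
    - [0,0,0]
    - [0,0,0]
    - [0,0,0]
    - [0,0,0]
    - [0,0,0]
    - [0,0,0]
    - [0,0,0]
    - [0,0,0]
    - [0,0,0]
    - [0,0,0]
    - [0,0,0]
    - [0,0,0]
  angular:
    - [0,0,-5]
    - [0,0,-10]
    - [0,0,-15]
    - [0,0,-20]
    - [0,0,-25]
    - [0,0,-30]
    - [0,0,-35]
    - [0,0,-40]
    - [0,0,-45]
    - [0,0,-50]
    - [0,0,-55]
    - [0,0,-55]

```text
clock: 10.07
tcp_pos: [0.4719, 0.1114, 0.0799]
tcp_rot: [-0.001, 0.052, 0.999, -0.003]
contact_force: [-2.5, -18.1, 6.1]
grip_width: 0.0152
```

```bash
python3 st.py
```

```text
clock 10.0667
tcp_pos [0.4719 0.1114 0.0799]
contact_force [ -2.4763 -18.0781   6.0927]
moment [-3.0069  0.3356 -0.1185]
grip_width 0.015208285425207415
joint_positions [ 0.0041  0.6337  1.9139 -0.0098  0.5958 -1.4541]
jaw yaw-79.9 (knob deg) 4.111473659073781
along rack y from knob start mm 125.52774321483714 Fy -18.240299949101303
```

Emit:
jog_arm:
  dp:
    - [0,0,0]
    - [0,0,0]
    - [0,0,0]
    - [0,0,0]
  angular:
    - [0,0,-1.5]
    - [0,0,-3]
    - [0,0,-4.5]
    - [0,0,-4.5]

```text
clock: 10.4
tcp_pos: [0.4718, 0.1113, 0.0799]
tcp_rot: [-0.001, 0.09, 0.996, -0.003]
contact_force: [-1.3, -17.8, 5.5]
grip_width: 0.0153
```

```bash
python3 st.py
```

```text
clock 10.4
tcp_pos [0.4718 0.1113 0.0799]
contact_force [ -1.2778 -17.8034   5.4866]
moment [-2.9032  0.2761  0.2325]
grip_width 0.015314416150372802
joint_positions [ 0.0041  0.6337  1.914  -0.0102  0.5959 -1.3781]
jaw yaw-79.9 (knob deg) -0.22727198825157302
along rack y from knob start mm 125.41686151953165 Fy -17.75992124503378
```

Emit:
jog_arm:
  dp:
    - [0,0,0]
    - [0,0,0]
    - [0,0,0]
    - [0,0,0]
  angular:
    - [0,0,-1.5]
    - [0,0,-3]
    - [0,0,-4]
    - [0,0,-4]

```text
clock: 10.73
tcp_pos: [0.4718, 0.1113, 0.0799]
tcp_rot: [-0.0, 0.121, 0.993, -0.004]
contact_force: [-2.5, -16.5, 7.1]
grip_width: 0.0154
```

```bash
python3 st.py
```

```text
clock 10.7333
tcp_pos [0.4718 0.1113 0.0799]
contact_force [ -2.509  -16.4988   7.1231]
moment [-2.5146  0.397   1.6768]
grip_width 0.015388056862330749
joint_positions [ 0.005   0.6336  1.9138 -0.013   0.5959 -1.3133]
jaw yaw-79.9 (knob deg) -3.753182860891627
along rack y from knob start mm 125.41949907442712 Fy -16.690403987900666
```

The moment jumped to 1.7 N m, so the clamp is hard against its stop. I unload the arm, then release.

Emit:
jog_arm:
  dp:
    - [-0.2,-0.8,0]
    - [-0.3,-1.6,0]
    - [-0.3,-1.6,0]
  angular:
    - [0,0,1]
    - [0,0,2.3]
    - [0,0,2.3]

```text
clock: 10.98
tcp_pos: [0.4718, 0.1111, 0.0799]
tcp_rot: [-0.0, 0.103, 0.995, -0.002]
contact_force: [-1.6, -9.8, 5.3]
grip_width: 0.015
```

```bash
python3 st.py
```

```text
clock 10.9833
tcp_pos [0.4718 0.1111 0.0799]
contact_force [-1.6109 -9.8369  5.2939]
moment [-1.5693  0.2477  0.8601]
grip_width 0.01504884804763394
joint_positions [ 0.0027  0.6334  1.9152 -0.0072  0.5939 -1.3554]
jaw yaw-79.9 (knob deg) -1.7471231458851264
along rack y from knob start mm 125.22127093705505 Fy -9.971209848996509
```

Emit:
jog_arm:
  dp:
    - [-0.2,-1,0]
    - [-0.4,-2,0]
    - [-0.4,-2,0]
  angular:
    - [0,0,0.5]
    - [0,0,1]
    - [0,0,1]

```text
clock: 11.23
tcp_pos: [0.4718, 0.1109, 0.0799]
tcp_rot: [0.0, 0.097, 0.995, -0.0]
contact_force: [-0.6, -1.5, 5.7]
grip_width: 0.0152
```

Emit:
jog_arm:
  dp:
    - [0,0,0]
    - [0,0,0]
    - [0,0,0]
    - [0,0,0]
    - [0,0,0]
    - [0,0,0]
    - [0,0,0]
    - [0,0,0]
  angular:
    - [0,0,0]
    - [0,0,0]
    - [0,0,0]
    - [0,0,0]
    - [0,0,0]
    - [0,0,0]
    - [0,0,0]
    - [0,0,0]
  grip: 0

```text
clock: 11.9
tcp_pos: [0.4717, 0.1114, 0.0793]
tcp_rot: [-0.0, 0.098, 0.995, 0.0]
contact_force: [-0.1, -0.5, 0.2]
grip_width: 0.0853
```

```bash
python3 st.py
```

```text
clock 11.9
tcp_pos [0.4717 0.1114 0.0793]
contact_force [-0.0735 -0.4745  0.237 ]
moment [-0.0207  0.0363  0.0051]
grip_width 0.08529362100498976
joint_positions [ 0.0008  0.6343  1.9167  0.      0.5907 -1.3734]
jaw yaw-79.9 (knob deg) -1.1618638796846739
along rack y from knob start mm 125.46949783550593 Fy -0.4802777515448318
```

Released cleanly. I lift straight up, move back a little and look.

Emit:
jog_arm:
  dp:
    - [0,0,20]
    - [0,0,40]
    - [0,0,60]
    - [0,0,85]
    - [0,0,110]
    - [0,0,135]
    - [0,0,150]
    - [0,0,150]
    - [0,0,150]
  angular:
    - [0,0,0]
    - [0,0,0]
    - [0,0,0]
    - [0,0,0]
    - [0,0,0]
    - [0,0,0]
    - [0,0,0]
    - [0,0,0]
    - [0,0,0]

```text
clock: 12.65
tcp_pos: [0.4719, 0.1114, 0.2298]
tcp_rot: [0.001, 0.098, 0.995, 0.0]
contact_force: [0.1, -0.4, -0.6]
grip_width: 0.085
```

Run:
```python
from bench import imaging
import cv2,numpy as np,pickle
from h import *
ci=imaging.camera_info("wrist"); w=imaging.get_image("wrist"); t=imaging.get_image("top"); s=imaging.get_image("scene")
pickle.dump(ci,open("w4.pkl","wb")); cv2.imwrite("pics/w4raw.png",w)
a=cv2.resize(w,(480,300)); b=cv2.resize(t[115:240,235:365],(312,300),interpolation=cv2.INTER_CUBIC)
c=cv2.resize(s[130:270,290:460],(364,300),interpolation=cv2.INTER_CUBIC); d=cv2.resize(w[180:320,220:420],(428,300),interpolation=cv2.INTER_CUBIC)
cv2.imwrite("pics/f.png",np.vstack([np.hstack([a,b]),np.hstack([c,d])]))
```

```text
(no output)
```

View pics/f.png

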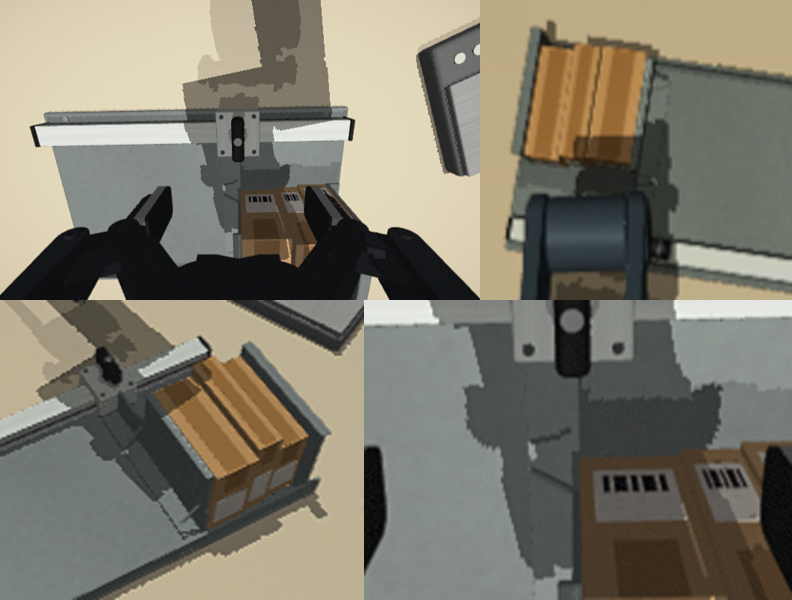

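The bar stands square across the rail, so the clamp is tight. The cartons are upright and packed between blade and end plate. I hand in.

Run:
```python
from bench import r
print(r.hand_in())
```

```text
the job is handed in; nothing more can be done
None
```

The job is done and handed in at about 13 s of the 38 s. I loosened the clamp to about 1.03 rad and slid the divider about 125–126 mm, until the cartons pushed back with 12 N. I then turned the clamp to its stop, took the load off the arm and let go.

**Clamp:** the moment jumped to 1.7 N m against the stop, and the last pictures show the bar square across the rail.

**Cartons:** the last pictures show all three upright and close together between blade and end plate. I saw no gap, though the picture gives that only to a few mm.

**Robot:** after letting go it stood clear above the knob, with about zero force.

**Disagreement:** while I tightened, the measured tool position moved back about 1 mm along the rail. The push on the cartons rose to 18 N at the same time, so I took this as the bar shifting in the grip, not the divider backing off. No separate measurement confirms that.

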